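# Close the heavy lid of the nine-ball chest without slamming it

## Robot

A 7-joint arm with a two-finger parallel gripper is mounted at the origin on the work surface. World frame = base frame: x ahead of the robot, y to its left, z up, the work surface at z = 0. Lengths are in m, angles in degrees, forces in N, time in s.
With the tool pointing down it reaches from about 0.4 to 0.85 m from the base axis. Payload 4.5 kg.
Tool frame: the origin (TCP) lies midway between the tips of the shut fingers; the grasp point (between the pads) lies 19 mm behind it; z points along the fingers, y is the direction in which the jaws open and shut (so a half turn about z gives the same grasp; the last joint's range is limited). The gripper opens to 85 mm and grips with 20 to 120 N. Pads are 22 mm wide; open, the fingers measure 114 mm over their backs; the gripper's body (76 mm by 85 mm) begins 54 mm behind the grasp point. The pads swing forward as they close: fully open they stand 13 mm farther back than shut.
Start: joints at [-71.517, 39.483, -11.15, 89.685, 9.013, 51.709, -12.324], TCP at [0.178, 0.599, 0.231] pointing down, gripper open.
Joint ranges: [-172.22, 172.22], [-26.19, 119.32], [-84.43, 86.54], [7.71, 146.69], [-57.33, 237.33], [2.42, 119.75], [-152.13, 152.13]. Speed limits (degrees/s): [147.25, 147.25, 180, 180, 180, 180, 180].

## Interface

Orientations are given as [roll, pitch, yaw] about the fixed x, y, z axes, in that order (R = Rz(yaw) Ry(pitch) Rx(roll)).
In Python, from cell import reach, move_l, movej, set_gripper, dwell, solve_ik, get_state, snapshot, get_calibration, IKError, hand_in gives the robot as it stands. The module is installed in compiled form; this text tells all that it offers. Calls block until the motion is done:
- reach(position, orientation): joint-space move of the TCP to a pose.
- move_l(position, frame=None, rate=0.15, force_limit=None): straight line of the TCP; frame=None keeps the orientation; rate is the mean speed in m/s. With force_limit (N) it stops when the force on the tool has changed by that much, and returns True; else False.
- movej(angles): joint-space move.
- set_gripper(opening): finger opening in m; the grip force is fixed at half the most; returns when the fingers have stopped.
- dwell(seconds).
- solve_ik(position, orientation): joint angles nearest the present ones, or None.
- get_state(): the state.
- snapshot(name): name is "scene" or "top" or "wrist"; returns the picture (420x560x3 uint8, red, green, blue); there is no depth.
- get_calibration(name): a dict with "camera_matrix" (3x3 intrinsics, pixels), "rvec" (rotation vector, rad) and "tvec" (3), from world to camera coordinates, as OpenCV has them. Camera axes: x right, y down, z forward; pixel columns grow to the right and rows downward; lengths in m; the calibration is good to about 2 mm. A picture is of the moment at which its call begins: read the wrist's pose just before it. get_calibration takes no time and is no camera call; for the wrist camera it gives the pose at the moment of the call.
A pose or a line that the arm cannot do raises IKError and nothing moves.
- hand_in(): hands the job in, once; it reports no verdict.
The state is a dict: "time": time; "joint_positions": joint angles; "qd": joint speeds; "joint_efforts": joint torques, N m; "tcp_pos": TCP position; "eef_rot": TCP orientation; "wrist_force": force on the tool from outside, world axes, zero at the start; "torque": the same for the moment, N m; "gripper_width": finger opening in m.
Only numpy, scipy, OpenCV 4.12 (cv2) and the standard library are available. Lean on these libraries where they do the work, as an engineer would, in place of code of your own. Each camera call takes 0.05 s, during which the arm holds its last target. There are 200 camera calls.

## Task

Close the open ball chest on the counter: bring its heavy lid forward and let it down slowly by the front edge, holding it back so that it never drops, until it rests on its seal, then press it down gently, no harder than needed, until the latch clicks over and holds it shut. Leave the other things on the counter where they are.

Things in the scene. Friction and masses are not known exactly. Their poses are not given: they have to be found in the camera images.
- chest: dark hardwood ball chest, 180 mm front to back (its x), 364 wide (its y), 86 high; it does not move. Origin at the centre of its underside; its front faces -x. Ten 57 mm balls lie inside, all below the rim
- lid: solid hardwood slab lid: 205 mm from hinge to front edge, 364 wide, 22 thick, 0.8 to 1.5 kg. Origin on the hinge axis at mid width; x points from front edge to hinge, y along the hinge, z out of the top face; underside at z = 0. The front edge is half round (radius 11) and, when shut, overhangs the chest's front wall by 25 mm, so it can be held from below. A latch bar hangs 19 mm below it
- lid_swing (a joint): lid opening, rad: 0 would be wood on wood, 1.7 is its stop. Hinge friction (0.45 N m) holds it above 1.27; from 1.27 to 0.95, by its weight, it starts to fall, ever faster. At 0.03 to 0.11 it rests on the rubber seal and sprung latch. Latched it stands at 0.005 to 0.05: the height of lock and seal differs by up to 6 mm from chest to chest, which is not measured, only felt
- lid_lip (a point): the centre of the half-round front edge of the lid, at mid width: 194 mm from the hinge axis and 11 mm above the plane of the underside; its axes are those of the lid
- lid_hinge (a point): the hinge axis at mid width: at the chest's rear top edge, 87 mm above the counter, 90 mm behind the chest's centre; the axis runs along the chest's y
- tumbler: bystander: straight drinking glass 74 mm across, 105 high, origin at the centre of its underside
- chalk: bystander: cue-chalk block, 22 mm cube, origin at the centre of its underside
- rack: bystander: diamond-shaped wooden ball rack, about 200 x 340 mm, 45 high, lying on the counter, origin at its centre on the underside
- latch (a joint): sprung latch bolt inside the front wall at mid width, m pushed back: 0 fully out. The closing lid pushes it back up to 5 mm, then it springs out over the lid's bar: it clicks. This takes 10 to 18 N pressed down within 35 mm of the front edge; let go sooner, the lid springs up again. A few mm below the click the lid meets the firm base of the seal. Over 25 N is forcing it

How it is judged (in metres and radians):
At the end, for the whole second after the job is handed in: the lid is down (below 0.055 rad) and at rest with the latch bolt sprung out over its bar (less than 1.5 mm short of fully out), so that it stays shut against the seal (value of joint lid_swing below 0.055 rad and value of joint latch below 0.0015 m and velocity of joint lid_swing below 0.05 rad/s); the robot touches nothing.
It fails at once if the lid drops or is slammed: it closes faster than 1 rad/s (about 0.2 m/s at its front edge) anywhere between 0.6 and 0.12 rad (value of joint lid_swing between 0.12 and 0.6 rad and velocity of joint lid_swing below -1 rad/s).
It fails at once if the lid is forced: fingers or arm press on it with more than 25 N when it is nearly shut (below 0.12 rad) (value of joint lid_swing below 0.12 rad and contact force between any of the fingers, the arm and lid above 25 N).
It fails at once if a bystander is pushed more than 20 mm or upset (distance of any of tumbler, chalk, rack from where it was at the start of the episode above 0.02 m or angle between tumbler's own z axis and vertical above 0.3 rad).
It also fails if it takes over 69 s, if anything falls off the work surface, if the arm or the gripper's body presses on something with over 40 N, if the wrist force passes 120 N, or if a joint passes its speed limit or range.

## Working session

There is one attempt and no reset: what is moved stays moved. The work goes in short steps, each a Python script; the robot and the scene stay as the last script left them, time stands still between calls to the robot, and variables do not carry over. Pictures are saved under pics/ and viewed, about 8 in all and at most 12, crops included, and the job is handed in when it is done.

```bash
mkdir -p pics; ls
python3 - <<'E'
from cell import *
import cv2
for n in("scene","top"):
    im=snapshot(n); cv2.imwrite(f"pics/{n}0.png",im[:,:,::-1])
    c=get_calibration(n); print(n,c)
s=get_state();print(s)
E
```

```text
pics
scene {'camera_matrix': array([[535.91782976,   0.        , 284.41735325],
       [  0.        , 535.91782976, 210.95408083],
       [  0.        ,   0.        ,   1.        ]]), 'rvec': array([ 2.20876907,  0.71477984, -0.31336782]), 'tvec': array([-0.42093521, -0.15094724,  1.7673498 ])}
top {'camera_matrix': array([[527.51411216,   0.        , 277.85788472],
       [  0.        , 527.51411216, 210.28707651],
       [  0.        ,   0.        ,   1.        ]]), 'rvec': array([ 2.11351527, -2.15777685,  0.1942122 ]), 'tvec': array([-0.03130336,  0.51753812,  1.57716056])}
{'time': 0.1, 'joint_positions': array([-71.51784656,  39.52996202, -11.14564188,  89.73949731,
         9.01217288,  51.70910534, -12.32236925]), 'qd': array([ 0.02494402, -0.07704722, -0.01403578, -0.24270784, -0.08354275,
       -0.08614354,  0.04726597]), 'joint_efforts': array([-3.60503582e-03, -5.40597832e+01, -1.27217274e+00, -1.58983022e+01,
        9.24413907e-03,  4.35679933e-03,  1.16738636e-05]), 'tcp_pos': array([0.17785468, 0.59854523, 0.23054447]), 'eef_rot': array([-1.79903453e+02,  6.23076243e-03,  1.63460918e+02]), 'wrist_force': array([-0.13761057, -0.75031033,  0.2076602 ]), 'torque': array([-0.01232032, -0.01662266,  0.04768477]), 'gripper_width': 0.08533793485747386}
```

View pics/scene0.png

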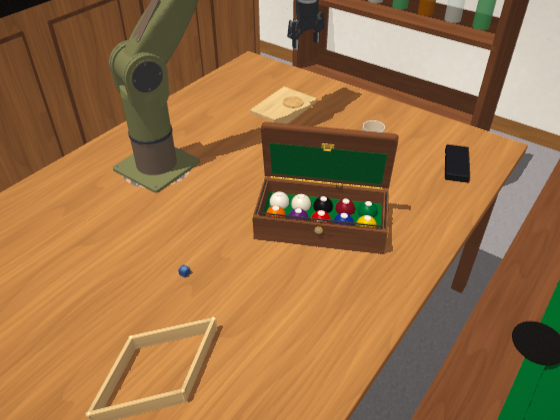

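View pics/top0.png

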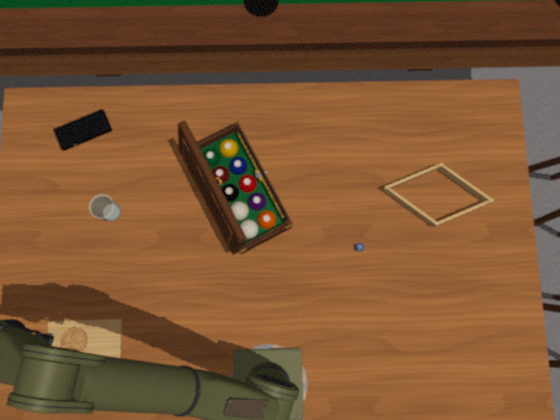

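The scene view shows the chest with its lid upright. Its rim corners are near (387,245) and (255,238), and the lid's top edge runs from (265,127) to (395,133). In the top view the chest's front rim runs from (237,125) to (291,225), with its front facing right. The tumbler is behind it at (103,208), the chalk is at (360,247), and the rack is at (438,195). I'll zoom in next.

Run:
```python
import cv2,numpy as np
a=cv2.imread("pics/top0.png")[110:260,165:305]; b=cv2.imread("pics/scene0.png")[115:255,245:405]
a=cv2.resize(a,None,fx=2.8,fy=2.8,interpolation=cv2.INTER_CUBIC);b=cv2.resize(b,None,fx=2.5,fy=2.5,interpolation=cv2.INTER_CUBIC)
c=np.zeros((420,792,3),np.uint8);c[:a.shape[0],:a.shape[1]]=a;c[:b.shape[0],392:392+b.shape[1]]=b
cv2.imwrite("pics/z.png",c)
```

```text
(no output)
```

View pics/z.png

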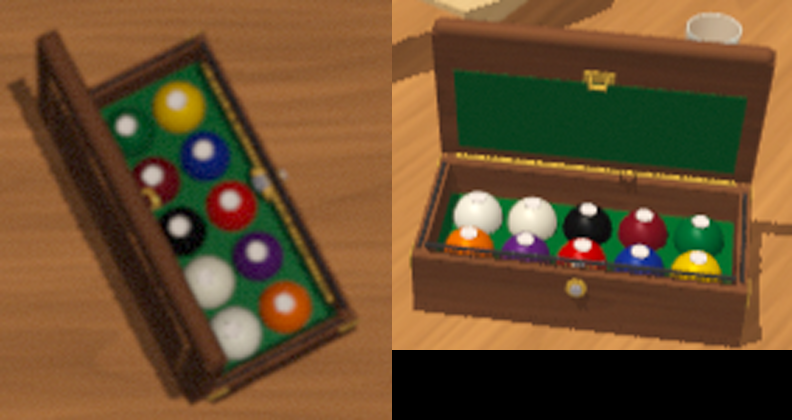

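```bash
cat > h.py <<'E'
import numpy as np,cv2
from cell import *
def ray(n,uv):
    c=get_calibration(n);R=cv2.Rodrigues(c["rvec"])[0];o=-R.T@c["tvec"]
    return o,R.T@np.linalg.solve(c["camera_matrix"],[*uv,1])
def onz(n,uv,z):
    o,d=ray(n,uv);return o+d*(z-o[2])/d[2]
def proj(n,P):
    c=get_calibration(n);return cv2.projectPoints(np.array(P,float),c["rvec"],c["tvec"],c["camera_matrix"],None)[0][:,0]
def C2W(p,c):
    x,y,t=c[:3];c_,s=np.cos(t),np.sin(t);p=np.atleast_2d(p)
    return np.c_[x+c_*p[:,0]-s*p[:,1],y+s*p[:,0]+c_*p[:,1],p[:,2]]
def lid(r,y,n,q): # r from hinge, n above underside -> chest frame
    return [.09-r*np.cos(q)+n*np.sin(q),y,.087+r*np.sin(q)+n*np.cos(q)]
E
python3 - <<'E'
from h import *
from scipy.optimize import least_squares
W=.182
a=onz("top",(237.5,123.2),.086);b=onz("top",(291.8,224.3),.086);print(a,b,np.linalg.norm(a-b))
def pts(p):
    q=p[3]
    t=[[-.09,W,.086],[-.09,-W,.086],lid(.203,W,.011,q),lid(.203,-W,.011,q)]
    s=[[-.09,W,.086],[-.09,-W,.086],[-.09,W,0],[-.09,-W,0],lid(.203,W,.011,q),lid(.203,-W,.011,q)]
    return np.r_[proj("top",C2W(t,p)),proj("scene",C2W(s,p))]
# chest +y: front faces -x; seen from front, +y is on the right? tested both
T=[(237.5,123.2),(291.8,224.3),(183.6,121.4),(241.8,244)]
S=[(387.8,229.4),(253.8,215),(384.6,252.6),(253.8,238.2),(397.8,135),(262.6,123)]
v=(a-b)[:2];yaw=np.arctan2(-v[0],v[1])
for sw in (0,1):
    o=np.array(T+S)
    if sw:o=o[[1,0,3,2,5,4,7,6,9,8]]
    y0=yaw+np.pi*sw
    m=(a+b)[:2]/2
    c=m+.09*np.array([np.cos(y0),np.sin(y0)])
    r=least_squares(lambda p:(pts(p)-o).ravel(),[*c,y0,1.5],loss='soft_l1')
    print(sw,r.cost,r.x,np.degrees(r.x[2]));print((pts(r.x)-o).round(1).tolist())
for n,uv,z in(("top",(103,208),.1),("top",(360,247),.022),("top",(438,195),.03)):print(onz(n,uv,z))
E
```

```text
[0.78447768 0.07698091 0.086     ] [ 0.4663786  -0.08222053  0.086     ] 0.3557135469036919
0 273.25685321497167 [ 0.66889762 -0.06543386 -1.08350144  0.25827402] -62.080059548511514
[[-7.3, -0.8], [-3.7, 0.2], [40.9, -4.1], [42.8, -20.4], [0.3, -3.3], [-0.1, -1.8], [-0.6, -3.9], [0.9, -2.5], [-6.4, 69.9], [-8.8, 69.3]]
1 14.68509528518858 [0.58938923 0.08238258 2.03703005 1.36568766] 116.71322441218138
[[-0.8, -0.3], [-2.2, -2.4], [0.7, -4.6], [-3.4, -1.3], [-1.7, 0.2], [-0.7, 0.7], [-0.6, -0.6], [-1.7, 0.1], [-1.9, -0.7], [0.5, -0.2]]
[0.52445869 0.47648472 0.1       ]
[ 0.40072273 -0.2931732   0.022     ]
[ 0.55779472 -0.54376237  0.03      ]
```

```bash
cat >> h.py <<'E'
from scipy.spatial.transform import Rotation as Ro
CH=[.58939,.08238,2.03703]
Y0=-.05; D=.014; SG=1
def pose(q,a,y=None,off=0,back=0,sg=None):
    """TCP pose with lip centre (at lid angle q) D behind the TCP; a = tool pitch below horizontal, rad; off = along lid normal; back = along -tool z"""
    y=Y0 if y is None else y; sg=SG if sg is None else sg
    z=np.array([np.cos(a),0,-np.sin(a)]);yy=sg*np.array([np.sin(a),0,np.cos(a)])
    p=np.array(lid(.194,y,.011+off,q))+z*(D-back)
    R=Ro.from_euler('z',CH[2]).as_matrix()@np.c_[np.cross(yy,z),yy,z]
    return C2W(p,CH)[0],Ro.from_matrix(R).as_euler('xyz',degrees=True)
E
python3 - <<'E'
from h import *
d=np.radians
for y in(-.05,.05,-.1,.1):
  for sg in(1,-1):
    print(y,sg)
    for q,a,b in((1.37,85,.12),(1.37,85,0),(.9,65,0),(.5,50,0),(.06,40,0),(.06,40,.06),(.06,30,0)):
        p,o=pose(q,d(a),y,0,b,sg);j=solve_ik(p,o);print(q,a,p.round(3),o.round(),None if j is None else np.round(j))
E
```

```text
-0.05 1
1.37 85 [0.61  0.152 0.385] [ 175.    0. -153.] [ -2.  34. -26.  74.  10.  75.  90.]
1.37 85 [0.606 0.161 0.265] [ 175.    0. -153.] [ -0.  40. -30.  85.  16.  60.  84.]
0.9 65 [0.641 0.091 0.233] [ 155.    0. -153.] [ 23.  57. -58.  74.  21.  72.  90.]
0.5 50 [0.664 0.046 0.179] [ 140.    0. -153.] [ 31.  75. -75.  62.  30.  85.  92.]
0.06 40 [0.676 0.022 0.101] [ 130.    0. -153.] [ 31.  84. -72.  52.  25.  90. 103.]
0.06 40 [ 0.696 -0.019  0.139] [ 130.    0. -153.] [ 30.  83. -72.  42.  24.  99. 106.]
0.06 30 [0.675 0.024 0.103] [ 120.    0. -153.] [ 30.  88. -72.  44.  18.  97. 107.]
-0.05 -1
1.37 85 [0.61  0.152 0.385] [-175.    0.   27.] [-28.  34.  24.  75. -19.  75. -65.]
1.37 85 [0.606 0.161 0.265] [-175.    0.   27.] [-28.  39.  21.  87. -21.  59. -63.]
0.9 65 [0.641 0.091 0.233] [-155.    0.   27.] [ -6.  48.  11.  76. -31.  72. -47.]
0.5 50 [0.664 0.046 0.179] [-140.    0.   27.] [  6.  60.   4.  64. -35.  83. -42.]
0.06 40 [0.676 0.022 0.101] [-130.    0.   27.] [ 11.  72.   1.  54. -38.  90. -39.]
0.06 40 [ 0.696 -0.019  0.139] [-130.    0.   27.] [ 13.  73.   
[... 3051 characters left out ...]

0.06 30 [ 0.541 -0.044  0.103] [ 120.    0. -153.] [ 47.  86. -72.  72.  20.  86. 105.]
0.1 -1
1.37 85 [0.476 0.085 0.385] [-175.    0.   27.] [-30.  21.  26.  99. -15.  64. -62.]
1.37 85 [0.472 0.094 0.265] [-175.    0.   27.] [-26.  28.  20. 111. -19.  46. -58.]
0.9 65 [0.507 0.023 0.233] [-155.    0.   27.] [  1.  38.   8. 100. -29.  60. -37.]
0.5 50 [ 0.53  -0.022  0.179] [-140.    0.   27.] [ 13.  51.   2.  89. -32.  72. -29.]
0.06 40 [ 0.542 -0.045  0.101] [-130.    0.   27.] [ 18.  64.   2.  80. -34.  79. -24.]
0.06 40 [ 0.562 -0.086  0.139] [-130.    0.   27.] [ 20.  63.   4.  72. -33.  88. -26.]
0.06 30 [ 0.541 -0.044  0.103] [-120.    0.   27.] [ 21.  69.  -0.  74. -36.  89. -24.]
```

```bash
sed -i 's/Y0=-.05; D=.014; SG=1/Y0=.05; D=.014; SG=-1/' h.py
python3 - <<'E'
from h import *
s=get_state();p=s["tcp_pos"].copy();p[2]=.42;move_l(p,rate=.25)
p,o=pose(1.37,np.radians(85),back=.10);reach(p,o)
s=get_state();print(s["time"],s["tcp_pos"],p,s["wrist_force"])
w=snapshot("wrist");
im=snapshot("scene")
c=np.zeros((420,792,3),np.uint8)
c[:,:420]=cv2.resize(w,(420,315),interpolation=cv2.INTER_AREA)[:,:].repeat(1,0) if 0 else cv2.copyMakeBorder(cv2.resize(w,(420,315)),0,105,0,0,0)
c[:,420:]=cv2.resize(im[60:260,225:402],(372,420),interpolation=cv2.INTER_CUBIC)
cv2.imwrite("pics/hover.png",c[:,:,::-1]);cv2.imwrite("pics/w1.png",w[:,:,::-1])
E
```

```text
3.1667 [0.52006737 0.11024783 0.36485015] [0.52018688 0.10866754 0.36496885] [-0.14025309 -0.6237671  -0.42388149]
```

View pics/hover.png

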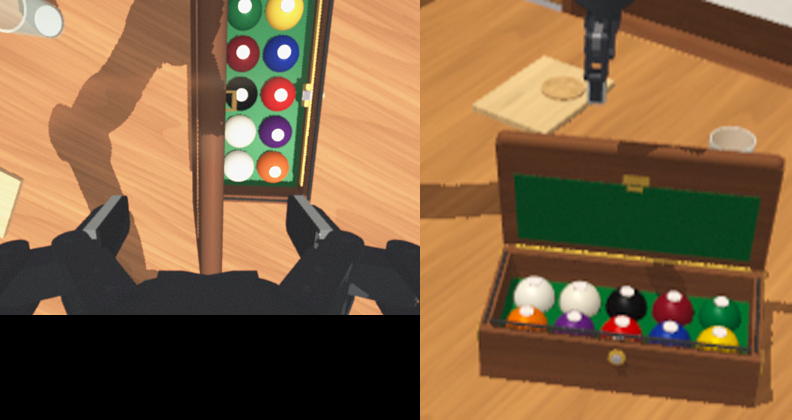

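The wrist view shows the lid edge (x≈210) centred between the fingers (118 to 295) and parallel to the image columns, so the yaw is good. I'll check the projected model against this view, then descend and close to a loose cage.

```bash
python3 - <<'E'
from h import *
s=4/3
P=[[-.09,.182,.086],[-.09,-.1,.086],[-.09,0,.086]]
print("rim front",proj("wrist",C2W(P,CH))/s)
for q in(1.3,1.37,1.44):
    print(q,(proj("wrist",C2W([lid(.194,.1,.022,q),lid(.194,.1,0,q),lid(.194,-.05,.022,q),lid(.194,-.05,0,q)],CH))/s).round(1).tolist())
E
python3 - <<'E'
import cv2
w=cv2.imread("pics/w1.png");c=w[0:290,180:460];cv2.imwrite("pics/w1c.png",cv2.resize(c,None,fx=2,fy=2,interpolation=cv2.INTER_CUBIC))
E
```

```text
rim front [[307.82230129 205.20265267]
 [328.39541924  23.31404232]
 [320.22275132  95.5692646 ]]
1.3 [[212.8, 210.3], [235.0, 208.4], [214.3, 40.9], [240.5, 41.8]]
1.37 [[198.5, 210.5], [221.3, 209.3], [197.3, 40.8], [224.3, 41.3]]
1.44 [[184.2, 210.2], [207.2, 209.8], [180.4, 40.8], [207.7, 41.1]]
```

View pics/w1c.png

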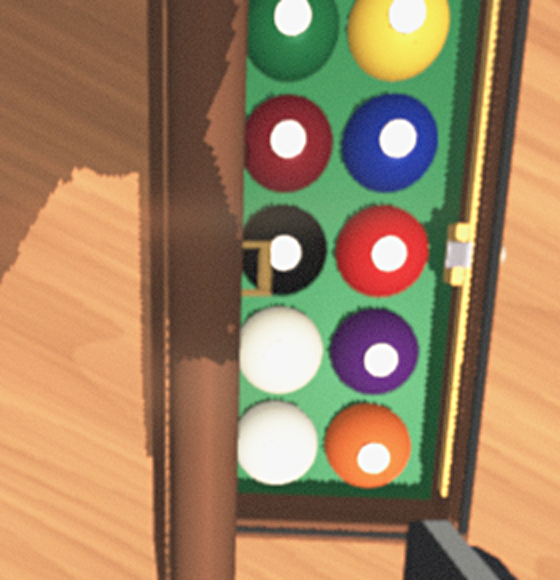

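The model agrees with the near view: the latch is predicted at (320,95.6) and seen at (320.6,95.6), and the lid angle is about 1.365. Now I'll cage the edge and swing it.

```bash
cat >> h.py <<'E'
def A(q): return np.radians(40+45*np.clip(q,0,1.37)/1.37)
def go(q,rate=.04,fl=None,**k):
    p,o=pose(q,A(q),**k);return move_l(p,frame=o,rate=rate,force_limit=fl)
def F():
    s=get_state();return np.round(s["wrist_force"],1),round(s["time"],2),np.round(s["tcp_pos"],4)
E
python3 - <<'E'
from h import *
print(go(1.365,rate=.06,fl=8,back=.0),F())
set_gripper(.036);print(F(),get_state()["gripper_width"])
for q in np.arange(1.3,.69,-.06):
    go(q);print(round(q,2),*F())
w=snapshot("wrist");im=snapshot("scene")
c=np.zeros((420,792,3),np.uint8)
c[:315,:420]=cv2.resize(w,(420,315))
c[:,420:]=cv2.resize(im[60:260,225:402],(372,420),interpolation=cv2.INTER_CUBIC)
cv2.imwrite("pics/mid.png",c[:,:,::-1])
E
```

```text
False (array([0.3, 1.1, 0.7]), 5.08, array([0.5169, 0.1156, 0.2655]))
(array([ 1.3, -0.1,  0.9]), 5.62, array([0.5167, 0.1156, 0.2652])) 0.03583707528957408
1.3 [ 0.3 -1.5 -0.6] 6.07 [0.5221 0.1046 0.2629]
1.24 [-0.3  0.3  0.5] 6.5 [0.5269 0.095  0.2601]
1.18 [-0.3  0.5  0.4] 6.93 [0.5317 0.0854 0.2567]
1.12 [-0.  -0.2 -0.6] 7.37 [0.5364 0.0761 0.2526]
1.06 [ 0.1 -0.4 -0.6] 7.8 [0.541  0.067  0.2479]
1.0 [ 2.  -4.1 -3. ] 8.23 [0.5458 0.0567 0.2422]
0.94 [ 1.4 -3.7 -4. ] 8.67 [0.5501 0.0486 0.2363]
0.88 [ 1.1 -3.5 -4.4] 9.1 [0.5541 0.0407 0.2298]
0.82 [ 1.8 -2.6 -5.1] 9.53 [0.5579 0.033  0.2227]
0.76 [ 1.7 -2.3 -4.4] 9.97 [0.5617 0.0256 0.2151]
0.7 [ 1.6 -2.7 -5.9] 10.4 [0.5652 0.0188 0.2071]
```

View pics/mid.png

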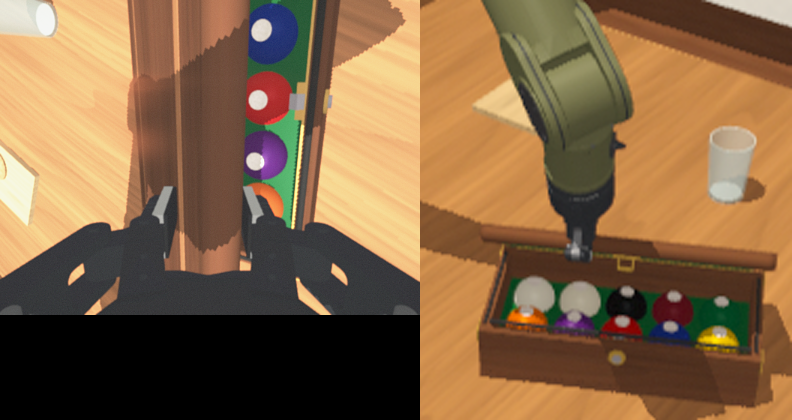

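The lid rests on the lower finger, carrying about 6 N. In the scene view it is roughly half open, with the tumbler undisturbed. I'll continue lowering until the seal takes the weight.

Run:
```python
from h import *
for q in np.arange(.64,.17,-.06):
    go(q,rate=.035);print(round(q,2),*F())
q=.16
for i in range(14):
    go(q,rate=.02);f=F();print(round(q,3),*f)
    if abs(f[0][2])<1.2: break
    q-=.015
```

```text
0.64 [ 1.9 -2.4 -5.7] 10.97 [0.5685 0.0126 0.1986]
0.58 [ 1.7 -2.9 -6.5] 11.43 [0.5714 0.0064 0.1896]
0.52 [ 2.4 -2.5 -6.6] 11.9 [0.5742 0.001  0.1803]
0.46 [ 1.8 -3.2 -6. ] 12.37 [ 0.5767 -0.004   0.1706]
0.4 [ 1.7 -2.5 -6.7] 12.83 [ 0.579  -0.0084  0.1605]
0.34 [ 1.9 -2.1 -7.1] 13.31 [ 0.581  -0.0123  0.1502]
0.28 [ 1.4 -1.3 -7.1] 13.78 [ 0.5827 -0.0157  0.1397]
0.22 [ 1.  -1.3 -7.8] 14.26 [ 0.5841 -0.0185  0.1289]
0.16 [ 0.7 -1.7 -7.1] 14.97 [ 0.5852 -0.0205  0.1184]
0.145 [ 0.8 -1.  -4.9] 15.27 [ 0.5854 -0.0209  0.1158]
0.13 [ 0.9 -0.4 -5.2] 15.56 [ 0.5857 -0.0213  0.113 ]
0.115 [ 0.  -1.5 -0.4] 15.85 [ 0.5859 -0.0215  0.1109]
```

```bash
cat >> h.py <<'E'
def top(z,y=0,r=.187):
    a=np.pi/2;_,o=pose(0,a);return C2W([.09-r,y,z],CH)[0],o
E
python3 - <<'E'
from h import *
go(.092,rate=.02);print(*F())
p,o=pose(.092,A(.092),back=.11);print(move_l(p,frame=o,rate=.08,force_limit=8),*F())
p,o=top(.20);print(solve_ik(p,o) is not None)
q=get_state()["tcp_pos"].copy();q[2]=max(q[2],.22);move_l(q,rate=.15)
reach(p,o);set_gripper(0);print(*F())
p,o=top(.145);move_l(p,rate=.1)
w=snapshot("wrist");im=snapshot("scene")
c=np.zeros((420,792,3),np.uint8)
c[:315,:420]=cv2.resize(w,(420,315))
c[:,420:]=cv2.resize(im[60:260,225:402],(372,420),interpolation=cv2.INTER_CUBIC)
cv2.imwrite("pics/press.png",c[:,:,::-1]);print(*F(),get_state()["gripper_width"])
E
```

```text
[-0.1 -1.5  3.8] 16.22 [ 0.5862 -0.022   0.1067]
False [-0.1  0.9  0.5] 17.74 [ 0.6219 -0.0936  0.181 ]
True
[0.4 0.2 0.6] 19.43 [ 0.6331 -0.005   0.1997]
[ 0.5 -0.2  1.1] 20.23 [ 0.6337 -0.0044  0.1459] 4.748133857932976e-05
```

View pics/press.png

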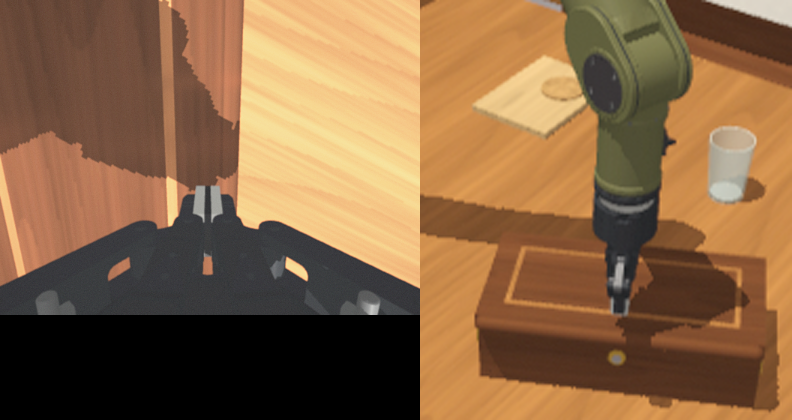

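The lid rests on its seal, nearly down, and the shut fingers are over mid-width near the front edge. Next I'll press in small steps and watch for the click.

Run:
```python
from h import *
b=np.mean([(dwell(.04),get_state()["wrist_force"][2])[1] for _ in range(8)])
def fz():
    v=[]
    for _ in range(5): dwell(.02);v.append(get_state()["wrist_force"][2])
    return np.mean(v)-b
p,o=top(.108)
print(move_l(p,rate=.015,force_limit=3),*F(),b)
z=get_state()["tcp_pos"][2];pk=0
for i in range(45):
    z-=.0004;p,o=top(z);hit=move_l(p,rate=.008)
    f=fz();s=get_state();print(i,round(z,4),round(s["tcp_pos"][2],4),round(f,1),round(s["time"],1))
    if f>19 or f<pk-3: break
    pk=max(pk,f)
```

```text
True [1.2 0.  1.3] 22.05 [ 0.633  -0.0044  0.1216] 0.16567845961796132
0 0.1212 0.1214 2.9 22.4
1 0.1208 0.121 4.8 22.7
2 0.1204 0.1207 5.0 23.1
3 0.12 0.1203 5.8 23.4
4 0.1196 0.12 6.4 23.7
5 0.1192 0.1197 6.9 24.1
6 0.1188 0.1194 7.3 24.4
7 0.1184 0.1191 8.0 24.7
8 0.118 0.1188 8.9 25.1
9 0.1176 0.1185 9.0 25.4
10 0.1172 0.1182 9.8 25.7
11 0.1168 0.1179 9.9 26.1
12 0.1164 0.1176 10.6 26.4
13 0.116 0.1172 11.0 26.7
14 0.1156 0.1169 11.3 27.1
15 0.1152 0.1166 11.7 27.4
16 0.1148 0.1162 11.9 27.7
17 0.1144 0.116 13.3 28.1
18 0.114 0.1158 14.8 28.4
19 0.1136 0.1156 15.7 28.7
20 0.1132 0.1153 16.6 29.1
21 0.1128 0.115 17.3 29.4
22 0.1124 0.1148 18.2 29.7
23 0.112 0.1145 18.9 30.1
24 0.1116 0.1142 19.6 30.4
```

The slope stiffened at z≈0.116 and there was no clear drop, so it may already have clicked. I'll back off gradually and see whether the lid follows.

Run:
```python
from h import *
b=.17
def fz():
    v=[]
    for _ in range(6): dwell(.02);v.append(get_state()["wrist_force"][2])
    return np.mean(v)-b
for z in (.113,.1145,.116,.117,.118,.119,.1205,.122,.1235):
    move_l(top(z)[0],rate=.01);f=fz();s=get_state();print(z,round(s["tcp_pos"][2],4),round(f,1),round(s["time"],1))
```

```text
0.113 0.1151 17.0 30.8
0.1145 0.1161 13.2 31.2
0.116 0.1166 7.6 31.6
0.117 0.1168 3.1 31.9
0.118 0.1176 -0.3 32.3
0.119 0.119 -0.1 32.6
0.1205 0.1205 -0.1 33.0
0.122 0.122 0.2 33.4
0.1235 0.1235 -0.2 33.8
```

Run:
```python
from h import *
dwell(1)
print(move_l(top(.112)[0],rate=.01,force_limit=3),*F())
move_l(top(.25)[0],rate=.12);dwell(.5);print(*F())
im=snapshot("scene");t=snapshot("top")
c=np.zeros((420,792,3),np.uint8)
c[:,420:]=cv2.resize(im[60:260,225:402],(372,420),interpolation=cv2.INTER_CUBIC);c[:315,:420]=cv2.resize(t,(420,315))
cv2.imwrite("pics/end.png",c[:,:,::-1])
```

```text
True [ 0.2 -0.4  3.9] 35.55 [ 0.633  -0.0043  0.1166]
[-0.1  0.  -0.4] 37.32 [ 0.633  -0.0043  0.2499]
```

View pics/end.png

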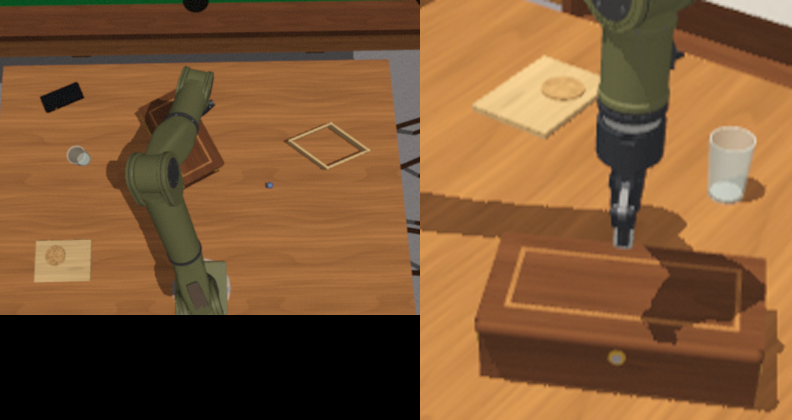

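```bash
python3 -c "from cell import *;print(hand_in())"
```

```text
the job is handed in; nothing more can be done
None
```

The chest is closed and appears latched, and I have handed the job in. No verdict was reported.

**What I did:** I caged the lid's front edge loosely between the fingers and swung it forward. I let it down on the lower finger at about 0.04 m/s, carrying about 6–8 N, until the seal took the weight. I then pressed with shut fingers near the front edge at mid-width, in 0.4 mm steps, and backed off.

**Last checks:**
- **Held shut:** Before pressing, the fingers met the lid at 121.6 mm. After backing off, waiting a second and touching again, they met it at 116.6 mm. The lid therefore stays down about 5 mm, which is about 0.04 rad by my calibration. That is below the 0.055 limit, but the 2 mm calibration error is worth about 0.01 rad.
- **Clear of contact:** The arm is 0.13 m above the lid and reads no contact force.
- **Bystanders:** The tumbler, chalk and rack look unmoved in the final images.
- **Time:** It took about 37 s of the 69 s allowed.

**What was less clear:**
- **The click:** It showed no sharp drop in force, only a flattening near 12 N followed by a stiffer slope. I judged the latch by the lid not springing back, and did not see the bolt itself.
- **Pressing force:** Because I missed the click as it happened, I pressed on to 19.6 N. That is under the 25 N limit but somewhat more than was needed.

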